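# Size two markers on the ring gauge

### The job

Two markers, one orange and one blue, lie in the two channels of the ring gauge on the cutting mat. Push each one nose first along its own channel, through the shrinking rings, until it rests against the first ring too small for it, and leave it lying there. Do not disturb the eraser, the ink bottle or the tape roll.

Things in the scene. Friction and masses are not known exactly. Their poses are not given: they have to be found in the camera images.
- gauge: sizing gauge fixed to the desk: wooden base 285 x 140 x 10 mm with two identical aluminium V channels along its x axis. Origin on the table top, midway between the channels, level with the entry faces of the first rings; the base reaches from x = -185 to +100 mm. x points the way the markers go through the rings, z up. Which marker lies in which channel varies.
- channel_a (a point): centre of the entry face of the first ring over the channel at gauge y = +33 mm, on the channel's middle line; axes as the gauge's, 26.5 mm above the table. Groove bottom 14 mm, side walls 19 mm above the table. Four red rings, each 6 mm thick, stand over the channel: entry faces at gauge x = 0, 25, 50, 75 mm, bores 34, 28, 20, 9 mm; the tallest reaches 48 mm above the table.
- channel_b (a point): centre of the entry face of the first ring over the channel at gauge y = -33 mm, on the channel's middle line; axes as the gauge's, 26.5 mm above the table. Groove bottom 14 mm, side walls 19 mm above the table. Four red rings, each 6 mm thick, stand over the channel: entry faces at gauge x = 0, 25, 50, 75 mm, bores 34, 28, 20, 9 mm; the tallest reaches 48 mm above the table.
- fat_marker: the orange marker, round, 120 mm long and 22 mm in diameter, white barrel with orange cap and orange end plug. Origin on its axis, half-way along; its x axis runs along the marker towards the capped nose (the end that goes into the rings). It may roll about x.
- fat_marker_center (a point): centre of the orange marker, on its axis half-way along; lying in its channel it is 27 mm above the table
- fat_marker_nose (a point): centre of the nose end face (cap end, 38 mm of orange) of the orange marker, 60 mm ahead of its centre; it is stopped by the third ring, whose entry face is at gauge x = 50 mm (it passes the first two freely)
- fat_marker_tail (a point): centre of the tail end face (flat orange plug, 12 mm long), 60 mm behind the centre of the orange marker: the face to push on
- slim_marker: the blue marker, round, 120 mm long and 16 mm in diameter, white barrel with blue cap and blue end plug. Origin on its axis, half-way along; its x axis runs along the marker towards the capped nose (the end that goes into the rings). It may roll about x.
- slim_marker_center (a point): centre of the blue marker, on its axis half-way along; lying in its channel it is 23 mm above the table
- slim_marker_nose (a point): centre of the nose end face (cap end, 38 mm of blue) of the blue marker, 60 mm ahead of its centre; it is stopped by the fourth and last ring, whose entry face is at gauge x = 75 mm (it passes the first three freely)
- slim_marker_tail (a point): centre of the tail end face (flat blue plug, 12 mm long), 60 mm behind the centre of the blue marker: the face to push on
- eraser: white eraser with a blue sleeve, 58 x 22 x 12 mm, lying loose beside the gauge; origin at the centre of its underside; not to be disturbed
- ink_bottle: amber glass ink bottle, 48 mm in diameter, 58 mm tall, standing loose beyond the small-ring end of the gauge; origin at the centre of its underside; not to be disturbed
- tape_roll: yellow roll of tape lying flat, 68 mm outside, 52 mm inside, 18 mm high, loose beside the gauge; origin at the centre of its underside; not to be disturbed
Not all that is in view belongs to the job. What is shaped like the fat_marker but pink is not meant. What is shaped like the slim_marker but green or purple is not meant.

How it is judged:
By the outcome, as a careful person would: the job done as asked, in the order asked, and still so for the second after the job is handed in, with the robot touching nothing.
It also fails if it takes over 48 s, if anything falls off the work surface, if the arm or the gripper's body presses on something with over 40 N, if the wrist force passes 120 N, or if a joint passes its speed limit or range.

### The arm

A 6-joint arm with a two-finger parallel gripper is mounted at the origin on the work surface. World frame = base frame: x ahead of the robot, y to its left, z up, the work surface at z = 0. Lengths are in m, angles in degrees, forces in N, time in s.
With the tool pointing down it reaches from about 0.35 to 0.875 m from the base axis. Payload 4.2 kg.
Tool frame: the origin (TCP) lies on the centre line of the jaws, within the pads' length; the fingertips stand 25 mm ahead of it and the grasp point (between the pads) lies 6 mm ahead of it; z points along the fingers, y is the line along which they close (so a half turn about z gives the same grasp; the last joint's range is limited). The gripper opens to 87 mm and grips with 3 to 60 N. Pads are 19 mm wide; open, the fingers measure 117 mm over their backs; the gripper's body (75 mm by 190 mm) begins 51 mm behind the grasp point.
Start: joints at [-51.532, 22.042, 0.453, 0, -68.411, -14.817], TCP at [0.251, -0.572, 0.21] pointing down, gripper open.
Joint ranges: [-179.83, 179.83], [-69.29, 118.12], [-61.27, 80.66], [-181.25, 117.63], [-171.15, -9.14], [-177.46, 177.46]. Speed limits (degrees/s): [159.86, 159.86, 180, 180, 180, 180].

### API

Orientations are given as a 3x3 rotation matrix whose columns are the frame's x, y, z axes.
In Python, from station import r gives the robot as it stands.
- The arm moves only by the tool move_arm, never from a script. Its argument "series" is a list of rows, each an object with "grip": the opening, from 0 (shut) to 1 (fully open); "xyz": the shift along the tool's x, y, z in mm, a list of three; "angular": the turn, a rotation vector about the tool's x, y, z in rad, a list of three. A call has 1 to 10 rows; each row is the pose to reach, as a shift and turn from the pose commanded when the call began, along the tool's axes at that moment; what a row does not reach only later rows make up. A row lasts 1/10 s, in which the tool goes at most 50 mm and 8.59 degrees, less where a joint would pass 70% of its speed; a pose out of reach is approached as far as the arm can. A call with a gripper value outside its range is refused whole. The fingers move at their own pace and stop on an object; the grip force is fixed at half the most. Time passes only in rows, so rows that repeat a pose let the fingers close. It gives the time, the measured TCP pose, the force, the opening and the grip force at its end, in the units of the state.
- r.sense(): the state, without advancing time (a new reading comes with each control period).
- r.capture(name): name is "scene" or "side" or "wrist"; returns a dict with "img" (400x640x3 uint8, red, green, blue), "camera_matrix" (3x3 intrinsics, pixels), "k1" (the pictures are not rectified: a ray, as slopes to the right and down, at radius r is drawn at 1 + k1 r^2 times it, then the intrinsics apply), "rvec" (rotation vector, rad) and "tvec" (3), from world to camera coordinates, as OpenCV has them; the wrist camera has in their place "hand_eye" (4x4, takes a point from camera to tool coordinates, whose origin is the TCP and whose axes are the flange's). Camera axes: x right, y down, z forward; pixel columns grow to the right and rows downward; lengths in m; the calibration is good to about 2 mm. A picture is of the moment at which its call begins: read the wrist's pose just before it. There is no depth.
- r.finish_job(): hands the job in; it is judged then, once.
The state is a dict: "time_s": time; "joints": joint angles; "joint_velocities": joint speeds; "effort": joint torques, N m; "tcp_pos": TCP position; "ee_rot": TCP orientation; "wrist_force": force on the tool from outside, world axes, zero at the start; "moment": the same for the moment, N m; "gripper_width": opening from 0.0 (shut) to 1.0 (fully open); "gripper_force": force on a finger pad.
Only numpy, scipy, OpenCV 4.12 (cv2) and the standard library are available. Lean on these libraries where they do the work, as an engineer would, in place of code of your own. Each camera call takes 0.05 s, during which the arm holds its last target. There are 200 camera calls.

## Working session

There is one attempt and no reset: what is moved stays moved. The work goes in short steps, Python scripts to look and compute and a tool call to move; the robot and the scene stay as the last step left them, time stands still between calls to the robot, and variables do not carry over. Pictures are saved under pics/ and viewed, at most 10 in all, crops included, and the job is handed in when it is done.

Besides the shell and the picture viewer there is one more tool, called after ">>>" as a command line: name --argument value ..., lists and objects as JSON in quotes. move_arm: Moves the arm, as the interface text tells. Its arguments: {"type":"object","properties":{"series":{"type":"array"}},"required":["series"]}

```bash
mkdir -p pics; ls; python3 - <<'E'
from station import r
import cv2
s=r.sense();print(s['time_s'],s['tcp_pos'],s['ee_rot'],s['gripper_width'])
for n in('scene','side'):
    c=r.capture(n);cv2.imwrite(f'pics/{n}0.png',c['img'][:,:,::-1]);print({k:v for k,v in c.items() if k!='img'})
E
```

```text
pics
0.0 [ 0.25049772 -0.57191124  0.20877125] [[-9.16078177e-01 -4.00998531e-01 -9.75410646e-04]
 [-4.00999702e-01  9.16076108e-01  1.95024313e-03]
 [ 1.11505758e-04  2.17771455e-03 -9.99997623e-01]] 1.0004359858566017
{'camera_matrix': array([[369.53791195,   0.        , 321.66454224],
       [  0.        , 369.53791195, 198.43994976],
       [  0.        ,   0.        ,   1.        ]]), 'k1': -0.03755480116324, 'rvec': array([ 1.212409 ,  2.5624303, -0.6827398]), 'tvec': array([ 0.32349565, -0.38799527,  0.91911863])}
{'camera_matrix': array([[401.41417733,   0.        , 317.73361657],
       [  0.        , 401.41417733, 201.91717202],
       [  0.        ,   0.        ,   1.        ]]), 'k1': -0.09650740893178908, 'rvec': array([ 0.40295917, -2.67029901,  1.29238152]), 'tvec': array([0.56044958, 0.1198231 , 0.74229461])}
```

View pics/scene0.png

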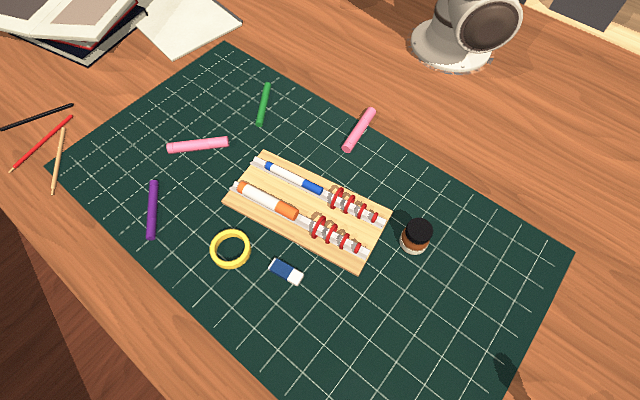

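View pics/side0.png

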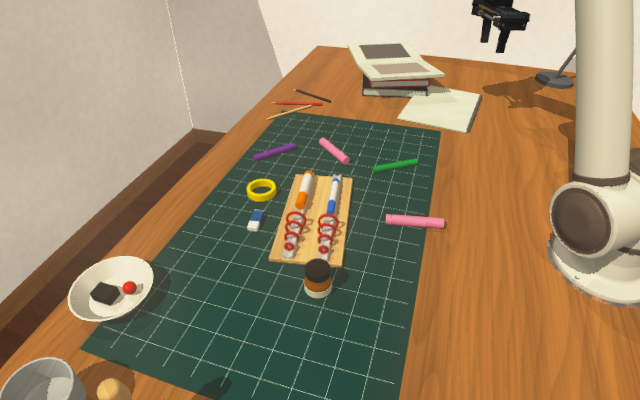

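Both pictures agree. Candidates in the scene view: orange marker (267,200), blue marker (295,178). Lookalikes are pink (197,145) and (359,130), green (264,104) and purple (152,210). The two wanted markers are the ones in the channels, so I'll check them in a close crop.

```bash
cat > h.py <<'E'
import numpy as np,cv2
from scipy.spatial.transform import Rotation as R
def ext(c,s=None):
    "camera->world rotation, camera centre"
    if 'rvec' in c:
        A=cv2.Rodrigues(c['rvec'])[0]; return A.T,-A.T@c['tvec']
    H=np.array(c['hand_eye']);E=np.array(s['ee_rot']);return E@H[:3,:3],E@H[:3,3]+s['tcp_pos']
def back(c,uv,z,s=None):
    "pixels -> world points on plane z"
    k=c['k1'];M,o=ext(c,s)
    n=cv2.undistortPoints(np.array(uv,float).reshape(-1,1,2),c['camera_matrix'],np.array([k,0,0,0,0.]))[:,0]
    d=np.c_[n,np.ones(len(n))]@M.T
    return o+d*((z-o[2])/d[:,2])[:,None]
def proj(c,P,s=None):
    M,o=ext(c,s);q=(np.array(P,float)-o)@M
    return cv2.projectPoints(q,np.zeros(3),np.zeros(3),c['camera_matrix'],np.array([c['k1'],0,0,0,0.]))[0][:,0]
E
python3 - <<'E'
import cv2
a=cv2.imread('pics/scene0.png')[135:285,205:425];b=cv2.imread('pics/side0.png')[150:310,235:375]
cv2.imwrite('pics/c1.png',cv2.resize(a,None,fx=3.6,fy=3.6,interpolation=2))
cv2.imwrite('pics/c2.png',cv2.resize(b,None,fx=3.7,fy=3.7,interpolation=2))
E
```

```text
(no output)
```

View pics/c1.png

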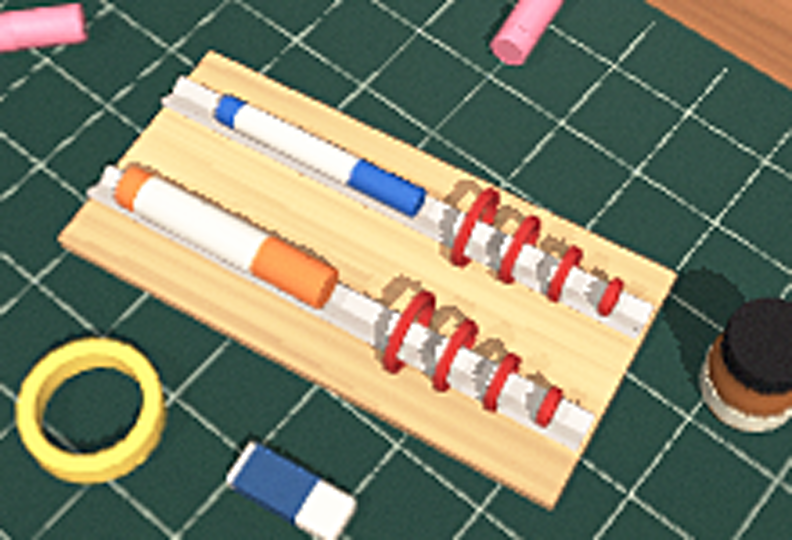

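View pics/c2.png

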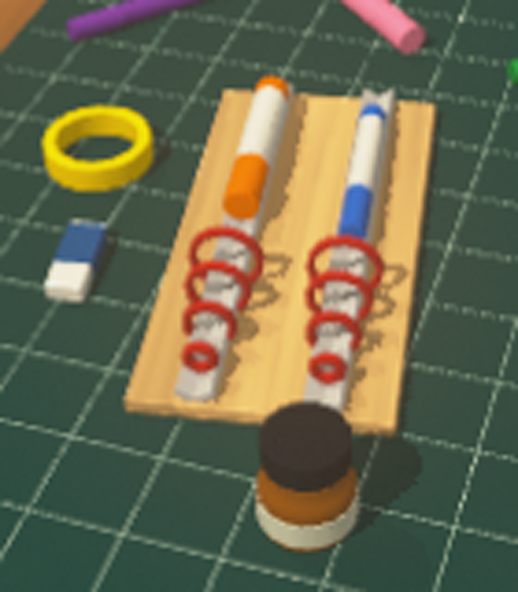

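Crop confirms it: orange marker with tail (125,188) and nose (325,290), blue with tail (225,108) and nose (415,197), both nose toward the rings. Next I fit the gauge pose from the base corners in both views.

```bash
python3 - <<'E'
from station import r
from h import *
from scipy.optimize import least_squares
cs={n:r.capture(n) for n in('scene','side')}
f=lambda p,k,o:(np.array(p)+.5)/k-.5+o
px={'scene':f([(210,52),(60,240),(552,508),(675,270)],3.6,(205,135)),
'side':f([(435,102),(222,90),(127,410),(395,432)],3.7,(235,150))}
# order: blue-tail corner, orange-tail, orange-ring, blue-ring
for n in cs: print(n,back(cs[n],px[n],.01).round(4))
L=np.array([(-.185,-.07),(-.185,.07),(.1,.07),(.1,-.07)])
if 1:
    def G(p,l,z,sg=1): 
        c,s=np.cos(p[2]),np.sin(p[2]);l=np.array(l)
        return np.c_[p[0]+c*l[:,0]-s*l[:,1]*sg,p[1]+s*l[:,0]+c*l[:,1]*sg,np.full(len(l),z)]
    for sg in(1,-1):
        q=least_squares(lambda p:np.concatenate([(proj(cs[n],G(p,L,.01,sg))-px[n]).ravel() for n in cs]),[.5,0,0]if sg==1 else[.5,0,0])
        print(sg,q.x,np.degrees(q.x[2]),q.cost,q.fun.round(1))
        if q.cost<60:p=q.x;S=sg
def tog(P):
    d=P[:,:2]-p[:2];c,s=np.cos(p[2]),np.sin(p[2]);return np.c_[d@[c,s],d@[-s,c]]
# marker ends: guess at top line ends
print('eq yaw',p)
for nm,c,uv,z in(('orange scene tail/nose',cs['scene'],f([(135,165),(335,265)],3.6,(205,135)),.038),('blue scene',cs['scene'],f([(230,95),(423,183)],3.6,(205,135)),.031)):
    print(nm,tog(back(c,uv,z)).round(4))
for nm,uv,z in(('tape',[(90,410)],.009),('eraser',[(292,490)],.012),('bottle',[(755,390)],.01),('pinks',[(512,50),(80,25)],.011)):
    P=back(cs['scene'],f(uv,3.6,(205,135)),z);print(nm,P.round(3),tog(P).round(3))
E
```

```text
scene [[ 0.543  -0.1256  0.01  ]
 [ 0.6786 -0.1015  0.01  ]
 [ 0.6326  0.177   0.01  ]
 [ 0.4934  0.1512  0.01  ]]
side [[ 0.5417 -0.1291  0.01  ]
 [ 0.6799 -0.1031  0.01  ]
 [ 0.6265  0.1825  0.01  ]
 [ 0.492   0.1575  0.01  ]]
1 [0.57443591 0.05964557 1.74815323] 100.16180226456494 18632.663062995038 [-43.8  48.7  40.  -56.   33.3 -69.8 -34.9  60.6 -55.1  -4.5  59.5   2.2
  76.2   1.9 -69.6 -10.3]
-1 [0.57876713 0.06761338 1.74447107] 99.95083002781114 6.613552571519707 [ 0.  -0.6 -0.8  0.1  1.4 -0.5  1.5  0.5 -0.3  0.5 -0.   0.2 -1.  -2.
  0.2 -1.4]
eq yaw [0.57876713 0.06761338 1.74447107]
orange scene tail/nose [[-0.1619 -0.0252]
 [-0.0447 -0.0246]]
blue scene [[-0.1477  0.0382]
 [-0.0327  0.0406]]
tape [[ 0.733 -0.022  0.009]] [[-0.115 -0.137]]
eraser [[0.702 0.08  0.012]] [[-0.009 -0.124]]
bottle [[0.523 0.218 0.01 ]] [[0.158 0.028]]
pinks [[ 0.436  0.004  0.011]
 [ 0.576 -0.195  0.011]] [[-0.038  0.152]
 [-0.258  0.048]]
```

Blue is in channel_a (gauge y=+33) and orange in channel_b. I'll move to hover behind the orange tail, with the jaws shut and the closing line along the gauge x axis.

>>> move_arm --series '[{"grip": 0, "xyz": [-543, 255, 0], "angular": [0, 0, 0.239]}, {"grip": 0, "xyz": [-543, 255, 0], "angular": [0, 0, 0.239]}, {"grip": 0, "xyz": [-543, 255, 0], "angular": [0, 0, 0.239]}, {"grip": 0, "xyz": [-543, 255, 0], "angular": [0, 0, 0.239]}, {"grip": 0, "xyz": [-543, 255, 0], "angular": [0, 0, 0.239]}, {"grip": 0, "xyz": [-543, 255, 0], "angular": [0, 0, 0.239]}, {"grip": 0, "xyz": [-543, 255, 0], "angular": [0, 0, 0.239]}, {"grip": 0, "xyz": [-543, 255, 0], "angular": [0, 0, 0.239]}, {"grip": 0, "xyz": [-543, 255, 0], "angular": [0, 0, 0.239]}, {"grip": 0, "xyz": [-543, 255, 0], "angular": [0, 0, 0.239]}]'

```text
time_s: 1.2
tcp_pos: [0.5791, -0.1965, 0.2099]
ee_rot: [[-0.985, -0.173, -0.0], [-0.173, 0.985, 0.0], [0.0, 0.0, -1.0]]
wrist_force: [0.7, -0.9, 0.2]
gripper_width: 0.175
gripper_force: 0.0
```

>>> move_arm --series '[{"grip": 0, "xyz": [-40, 32, 30], "angular": [0, 0, 0]}, {"grip": 0, "xyz": [-78, 63, 60], "angular": [0, 0, 0]}, {"grip": 0, "xyz": [-78, 63, 60], "angular": [0, 0, 0]}, {"grip": 0, "xyz": [-78, 63, 60], "angular": [0, 0, 0]}]'

```text
time_s: 1.6
tcp_pos: [0.644, -0.1211, 0.1471]
ee_rot: [[-0.984, -0.175, -0.005], [-0.175, 0.984, 0.0], [0.005, 0.001, -1.0]]
wrist_force: [-1.0, 0.4, -1.1]
gripper_width: 0.011
gripper_force: 0.0
```

```bash
python3 - <<'E'
from station import r
from h import *
s=r.sense();c=r.capture('wrist');cv2.imwrite('pics/w1.png',c['img'][:,:,::-1])
print(s['tcp_pos'],s['ee_rot'],s['gripper_width'],s['time_s'],c['hand_eye'])
p=np.array([0.57876713,0.06761338,1.74447107])
a=p[2];X=np.array([np.cos(a),np.sin(a)]);Y=np.array([-X[1],X[0]])
g=lambda x,y,z:[*(p[:2]+x*X+y*Y),z]
print(proj(c,[g(-.162,-.033,.027),g(-.042,-.033,.027),g(-.148,.033,.023),g(0,-.033,.0265),g(0,.033,.0265)],s).round(0))
E
```

```text
[ 0.64397229 -0.12109667  0.14708386] [[-9.84479688e-01 -1.75436049e-01 -4.68356963e-03]
 [-1.75438082e-01  9.84490467e-01  2.34222939e-05]
 [ 4.60682053e-03  8.44735243e-04 -9.99989032e-01]] 0.010676916764360646 1.6 [[ 9.26340268e-04 -9.55862449e-01 -2.93813071e-01  8.14398207e-02]
 [ 9.99999295e-01  1.10371760e-03 -4.37906299e-04  9.09634195e-04]
 [ 7.42864846e-04 -2.93812458e-01  9.55862797e-01 -1.74095269e-01]
 [ 0.00000000e+00  0.00000000e+00  0.00000000e+00  1.00000000e+00]]
[[353. 194.]
 [469. 195.]
 [369. 128.]
 [509. 195.]
 [521. 129.]]
```

View pics/w1.png

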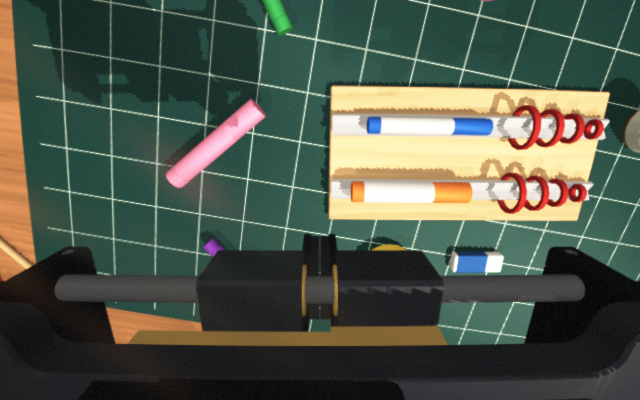

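The wrist view shows the orange marker from tail (351,192) to nose (471,192), and the blue from tail (367,125) to nose (492,126). Both are within about 2–3 px of prediction.

```bash
python3 - <<'E'
from station import r
from h import *
s=r.sense();c=r.capture('wrist')
p=np.array([0.57876713,0.06761338,1.74447107]);a=p[2];X=np.array([np.cos(a),np.sin(a)]);Y=np.array([-X[1],X[0]])
im=cv2.cvtColor(c['img'],cv2.COLOR_RGB2HSV)[80:225]
E=np.array(s['ee_rot'])
for n,lo,hi,z in(('orange',(6,190,120),(14,255,255),.027),('blue',(105,150,80),(120,255,255),.023)):
    m=cv2.inRange(im,lo,hi);k,_,st,ce=cv2.connectedComponentsWithStats(m)
    st,ce=[x[np.argsort(-st[:,4])] for x in(st,ce)]
    b=[(x,q) for x,q in zip(st,ce) if x[4]>80 and x[0]>335 and x[0]<520 and x[4]<5000]
    for x,q in b[:2]:
        uv=[(x[0],q[1]+80),(x[0]+x[2]-1,q[1]+80)];P=back(c,uv,z,s);d=P[:,:2]-p[:2]
        print(n,x[:5],P.round(4).tolist(),'gauge',(np.c_[d@X,d@Y]*1e3).round(1).tolist(),'tool',((P-s['tcp_pos'])@E*1e3).round(1).tolist())
E
```

```text
orange [435 103  36   7 189] [[0.616, -0.0065, 0.027], [0.6096, 0.0292, 0.027]] gauge [[-79.5, -23.9], [-43.2, -23.7]] tool [[6.9, 119.0, 121.8], [7.0, 155.3, 121.8]]
blue [454  39  39  15 544] [[0.5556, -0.0032, 0.023], [0.5486, 0.0342, 0.023]] gauge [[-65.7, 35.0], [-27.7, 35.5]] tool [[65.8, 132.8, 126.0], [66.2, 170.8, 126.0]]
blue [369  38  13  15 186] [[0.5696, -0.0857, 0.023], [0.5675, -0.0742, 0.023]] gauge [[-149.4, 35.6], [-137.7, 35.6]] tool [[66.5, 49.2, 126.0], [66.5, 60.9, 126.0]]
```

>>> move_arm --series '[{"grip": 0, "xyz": [1, 0, 40], "angular": [0, 0, 0]}, {"grip": 0, "xyz": [1, 0, 75], "angular": [0, 0, 0]}, {"grip": 0, "xyz": [1, 0, 90], "angular": [0, 0, 0]}, {"grip": 0, "xyz": [1, 0, 95], "angular": [0, 0, 0]}, {"grip": 0, "xyz": [1, 0, 95], "angular": [0, 0, 0]}, {"grip": 0, "xyz": [1, 0, 95], "angular": [0, 0, 0]}]'

```text
time_s: 2.3
tcp_pos: [0.6442, -0.1238, 0.0571]
ee_rot: [[-0.985, -0.172, 0.004], [-0.172, 0.985, -0.0], [-0.004, -0.001, -1.0]]
wrist_force: [0.9, 0.7, -0.4]
gripper_width: 0.003
gripper_force: 0.0
```

>>> move_arm --series '[{"grip": 0, "xyz": [1, 2, 4], "angular": [0, 0, 0]}, {"grip": 0, "xyz": [1, 5, 7], "angular": [0, 0, 0]}, {"grip": 0, "xyz": [1, 9, 7], "angular": [0, 0, 0]}, {"grip": 0, "xyz": [1, 9, 7], "angular": [0, 0, 0]}]'

```text
time_s: 2.7
tcp_pos: [0.6406, -0.1136, 0.048]
ee_rot: [[-0.985, -0.174, 0.0], [-0.174, 0.985, 0.0], [-0.0, 0.0, -1.0]]
wrist_force: [0.4, 0.7, -0.1]
gripper_width: 0.005
gripper_force: 0.0
```

```bash
python3 - <<'E'
from station import r
from h import *
for i in range(3):
    s=r.sense();c=r.capture('side')
    print(np.round(s['tcp_pos'],4),np.round(s['wrist_force'],1),s['time_s'])
d=c['img'][130:270,250:370,::-1]
cv2.imwrite('pics/s2.png',cv2.resize(d,None,fx=4.2,fy=4.2,interpolation=2))
E
```

```text
[ 0.6406 -0.1136  0.048 ] [ 0.4  0.7 -0.1] 2.7
[ 0.6407 -0.1138  0.048 ] [ 0.4  0.6 -0. ] 2.75
[ 0.6407 -0.114   0.048 ] [ 0.5  0.8 -0.5] 2.8
```

View pics/s2.png

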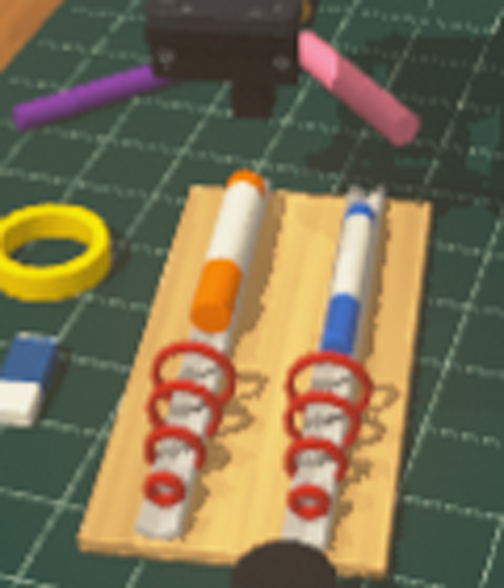

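The finger stands behind the orange tail and in line with the channel: tip at (253,112), tail at (246,178). I start pushing along tool +y.

>>> move_arm --series '[{"grip": 0, "xyz": [0, 3, 0], "angular": [0, 0, 0]}, {"grip": 0, "xyz": [0, 6, 0], "angular": [0, 0, 0]}, {"grip": 0, "xyz": [0, 9, 0], "angular": [0, 0, 0]}, {"grip": 0, "xyz": [0, 12, 0], "angular": [0, 0, 0]}, {"grip": 0, "xyz": [0, 15, 0], "angular": [0, 0, 0]}, {"grip": 0, "xyz": [0, 18, 0], "angular": [0, 0, 0]}, {"grip": 0, "xyz": [0, 22, 0], "angular": [0, 0, 0]}, {"grip": 0, "xyz": [0, 26, 0], "angular": [0, 0, 0]}, {"grip": 0, "xyz": [0, 30, 0], "angular": [0, 0, 0]}, {"grip": 0, "xyz": [0, 34, 0], "angular": [0, 0, 0]}]'

```text
time_s: 3.85
tcp_pos: [0.6347, -0.0805, 0.0479]
ee_rot: [[-0.985, -0.173, -0.0], [-0.173, 0.985, -0.0], [0.0, 0.0, -1.0]]
wrist_force: [-0.4, -0.1, -0.2]
gripper_width: 0.006
gripper_force: 0.0
```

>>> move_arm --series '[{"grip": 0, "xyz": [0, 4, 0], "angular": [0, 0, 0]}, {"grip": 0, "xyz": [0, 8, 0], "angular": [0, 0, 0]}, {"grip": 0, "xyz": [0, 12, 0], "angular": [0, 0, 0]}, {"grip": 0, "xyz": [0, 16, 0], "angular": [0, 0, 0]}, {"grip": 0, "xyz": [0, 20, 0], "angular": [0, 0, 0]}, {"grip": 0, "xyz": [0, 24, 0], "angular": [0, 0, 0]}, {"grip": 0, "xyz": [0, 28, 0], "angular": [0, 0, 0]}, {"grip": 0, "xyz": [0, 32, 0], "angular": [0, 0, 0]}, {"grip": 0, "xyz": [0, 36, 0], "angular": [0, 0, 0]}, {"grip": 0, "xyz": [0, 40, 0], "angular": [0, 0, 0]}]'

```text
time_s: 4.85
tcp_pos: [0.6277, -0.0411, 0.0478]
ee_rot: [[-0.985, -0.173, -0.0], [-0.173, 0.985, 0.0], [0.0, 0.0, -1.0]]
wrist_force: [0.4, -0.4, 0.3]
gripper_width: 0.004
gripper_force: 0.0
```

```bash
cat > look.py <<'E'
from station import r
from h import *
import sys
s=r.sense();c=r.capture('side')
print(np.round(s['tcp_pos'],4),np.round(s['wrist_force'],1),s['time_s'])
d=c['img'][130:270,250:370,::-1]
cv2.imwrite(sys.argv[1],cv2.resize(d,None,fx=4.2,fy=4.2,interpolation=2))
E
python3 look.py pics/s3.png
```

```text
[ 0.6277 -0.0411  0.0478] [ 0.4 -0.4  0.3] 4.85
```

View pics/s3.png

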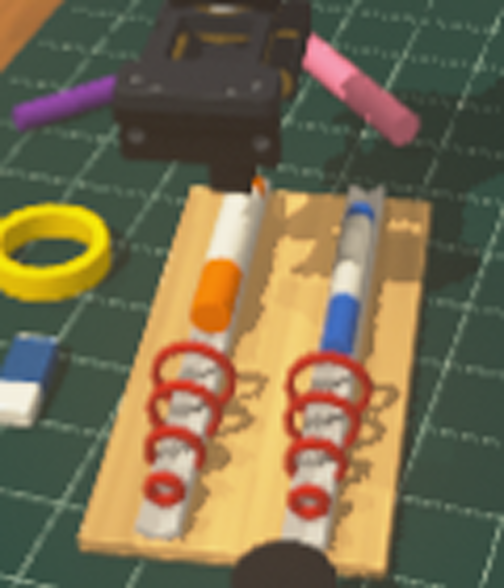

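The orange marker has not moved: nose still at (213,310), although the finger, tip at (232,188), has advanced 73 mm. I'll compare the tip's projected position with the picture.

```bash
python3 - <<'E'
from station import r
from h import *
s=r.sense();c=r.capture('side');t=np.array(s['tcp_pos']);E=np.array(s['ee_rot'])
for dz in(-.045,0,.006,.025): print(dz,((proj(c,[t+E@[0,0,dz],t+E@[0,.015,dz]])-[250,130])*4.2).round(0).tolist())
w=r.capture('wrist')
print(proj(w,[t,t+E@[0,0,.025]],s).round(0).tolist())
cs=r.capture('scene')
print(proj(cs,[t+E@[0,0,.025]]).round(0).tolist())
cv2.imwrite('pics/cmb.png',np.vstack([w['img'][60:360,:,::-1],np.pad(cs['img'][110:290,190:450,::-1],((0,0),(190,190),(0,0)))]))
E
```

```text
-0.045 [[232.0, 133.0], [228.0, 149.0]]
0 [[235.0, 205.0], [231.0, 221.0]]
0.006 [[236.0, 214.0], [231.0, 230.0]]
0.025 [[237.0, 243.0], [232.0, 259.0]]
[[318.0, 243.0], [318.0, 228.0]]
[[263.0, 197.0]]
```

View pics/cmb.png

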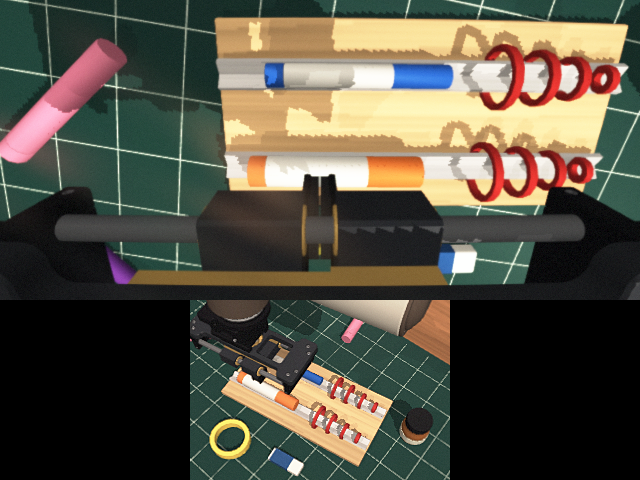

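The projected tip should sit at crop row 243, but the picture shows it at row 188. The finger is passing above the marker (the scene view shows this too), so the real tip is higher than assumed. I'll triangulate it.

```bash
python3 - <<'E'
from station import r
from h import *
from scipy.optimize import least_squares
s=r.sense();t=np.array(s['tcp_pos']);E=np.array(s['ee_rot'])
w=r.capture('wrist');c=r.capture('side');k=r.capture('scene')
for dz in(-.02,-.01,0,.01,.025):
    for x in(-.0095,.0095): print(dz,x,proj(w,[t+E@[x,-.015,dz],t+E@[x,.015,dz]],s).round(0).tolist(),
     'side',((proj(c,[t+E@[x,.015,dz]])-[250,130])*4.2).round(0).tolist(),'scene',proj(k,[t+E@[x,.015,dz]]).round(0).tolist())
a=cv2.resize(k['img'][150:230,200:330,::-1],None,fx=4.5,fy=4.5,interpolation=2)
b=cv2.resize(w['img'][210:340,180:460,::-1],None,fx=2.1,fy=1.8,interpolation=2)
b=cv2.resize(b,(a.shape[1],230));cv2.imwrite('pics/tip.png',np.vstack([a,b]))
E
```

```text
-0.02 -0.0095 [[292.0, 272.0], [344.0, 272.0]] side [[212.0, 188.0]] scene [[264.0, 192.0]]
-0.02 0.0095 [[291.0, 242.0], [344.0, 242.0]] side [[248.0, 190.0]] scene [[270.0, 184.0]]
-0.01 -0.0095 [[293.0, 264.0], [342.0, 264.0]] side [[212.0, 203.0]] scene [[265.0, 195.0]]
-0.01 0.0095 [[293.0, 235.0], [343.0, 235.0]] side [[248.0, 206.0]] scene [[271.0, 187.0]]
0 -0.0095 [[295.0, 256.0], [341.0, 256.0]] side [[213.0, 219.0]] scene [[265.0, 198.0]]
0 0.0095 [[294.0, 229.0], [342.0, 229.0]] side [[249.0, 221.0]] scene [[271.0, 190.0]]
0.01 -0.0095 [[296.0, 249.0], [340.0, 249.0]] side [[214.0, 234.0]] scene [[266.0, 201.0]]
0.01 0.0095 [[295.0, 223.0], [341.0, 223.0]] side [[249.0, 237.0]] scene [[272.0, 193.0]]
0.025 -0.0095 [[297.0, 240.0], [339.0, 240.0]] side [[215.0, 257.0]] scene [[267.0, 205.0]]
0.025 0.0095 [[297.0, 215.0], [339.0, 215.0]] side [[250.0, 259.0]] scene [[273.0, 197.0]]
```

View pics/tip.png

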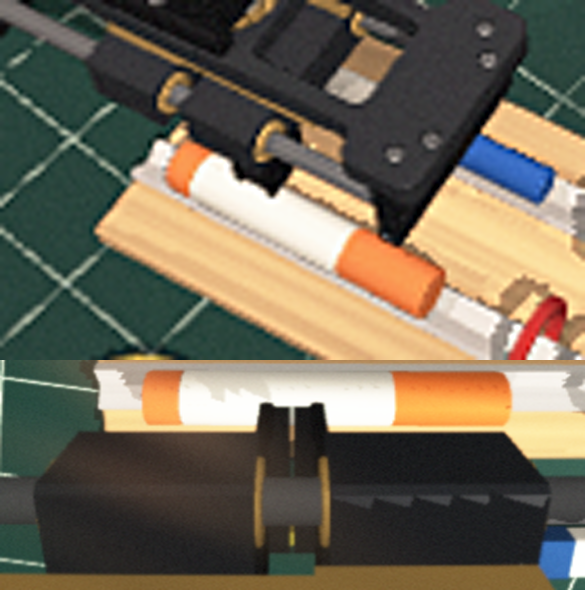

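Findings so far:
- All three cameras put the visible tip about 15–20 mm behind the TCP, at z≈0.065, so it must go about 40 mm lower.
- To keep the 190 mm body clear of the rings, I back off, rise and turn 90° so the push is along tool −x.

>>> move_arm --series '[{"grip": 0, "xyz": [0, 0, -30], "angular": [0, 0, 0]}, {"grip": 0, "xyz": [-2, -34, -30], "angular": [0, 0, -0.15]}, {"grip": 0, "xyz": [-2, -68, -30], "angular": [0, 0, -0.3]}, {"grip": 0, "xyz": [-2, -68, -30], "angular": [0, 0, -0.45]}, {"grip": 0, "xyz": [-2, -68, -30], "angular": [0, 0, -0.6]}, {"grip": 0, "xyz": [-2, -68, -30], "angular": [0, 0, -0.75]}, {"grip": 0, "xyz": [-2, -68, -30], "angular": [0, 0, -0.9]}, {"grip": 0, "xyz": [-2, -68, -30], "angular": [0, 0, -1.05]}, {"grip": 0, "xyz": [-2, -68, -30], "angular": [0, 0, -1.2]}, {"grip": 0, "xyz": [-2, -68, -30], "angular": [0, 0, -1.35]}]'

```text
time_s: 6.2
tcp_pos: [0.6415, -0.1083, 0.0778]
ee_rot: [[-0.041, -0.999, -0.0], [-0.999, 0.041, -0.0], [0.0, 0.0, -1.0]]
wrist_force: [-0.1, 0.1, 1.0]
gripper_width: 0.008
gripper_force: 0.0
```

>>> move_arm --series '[{"grip": 0, "xyz": [0, 0, 0], "angular": [0, 0, -0.15]}, {"grip": 0, "xyz": [0, 0, 0], "angular": [0, 0, -0.221]}, {"grip": 0, "xyz": [0, 0, 0], "angular": [0, 0, -0.221]}, {"grip": 0, "xyz": [0, 0, 0], "angular": [0, 0, -0.221]}]'

```text
time_s: 6.6
tcp_pos: [0.6415, -0.1082, 0.0778]
ee_rot: [[0.171, -0.985, -0.0], [-0.985, -0.171, 0.0], [-0.0, 0.0, -1.0]]
wrist_force: [-0.3, 0.3, 0.9]
gripper_width: 0.005
gripper_force: 0.0
```

>>> move_arm --series '[{"grip": 0, "xyz": [0, 0, 20], "angular": [0, 0, 0]}, {"grip": 0, "xyz": [0, 0, 35], "angular": [0, 0, 0]}, {"grip": 0, "xyz": [0, 0, 45], "angular": [0, 0, 0]}, {"grip": 0, "xyz": [0, 0, 50], "angular": [0, 0, 0]}, {"grip": 0, "xyz": [0, 0, 53], "angular": [0, 0, 0]}, {"grip": 0, "xyz": [0, 0, 56], "angular": [0, 0, 0]}, {"grip": 0, "xyz": [0, 0, 58], "angular": [0, 0, 0]}, {"grip": 0, "xyz": [0, 0, 60], "angular": [0, 0, 0]}, {"grip": 0, "xyz": [0, 0, 60], "angular": [0, 0, 0]}]'

```text
time_s: 7.5
tcp_pos: [0.6415, -0.108, 0.0178]
ee_rot: [[0.173, -0.985, 0.0], [-0.985, -0.173, 0.0], [-0.0, -0.0, -1.0]]
wrist_force: [1.6, 0.4, 0.1]
gripper_width: 0.005
gripper_force: 0.0
```

```bash
python3 - <<'E'
from station import r
from h import *
s=r.sense();t=np.array(s['tcp_pos']);E=np.array(s['ee_rot'])
w=r.capture('wrist');c=r.capture('side')
print(t,s['wrist_force'])
a=cv2.resize(c['img'][130:210,240:370,::-1],None,fx=5,fy=5,interpolation=2)
b=cv2.resize(w['img'][200:400,160:480,::-1],None,fx=1,fy=1)
b=np.pad(b,((0,0),(0,650-320),(0,0)));cv2.imwrite('pics/tip2.png',np.vstack([a,b]))
for dz in(-.02,-.01,0,.025): print(dz,((proj(c,[t+E@[-.0095,y,dz] for y in(-.01,.01)])-[240,130])*5).round(0).tolist())
p=np.array([0.57876713,0.06761338,1.74447107]);a=p[2];X=np.array([np.cos(a),np.sin(a)]);Y=np.array([-X[1],X[0]])
g=lambda x,y,z:[*(p[:2]+x*X+y*Y),z]
print(((proj(c,[g(-.185,-.033,.01),g(-.185,-.033,.019),g(-.162,-.033,.038)])-[240,130])*5).round(0).tolist())
E
```

```text
[ 0.64152931 -0.10803311  0.01784489] [1.58600297 0.39903823 0.06163351]
-0.02 [[325.0, 188.0], [367.0, 191.0]]
-0.01 [[326.0, 206.0], [367.0, 208.0]]
0 [[327.0, 223.0], [368.0, 226.0]]
0.025 [[328.0, 265.0], [369.0, 268.0]]
[[348.0, 225.0], [347.0, 210.0], [339.0, 203.0]]
```

View pics/tip2.png

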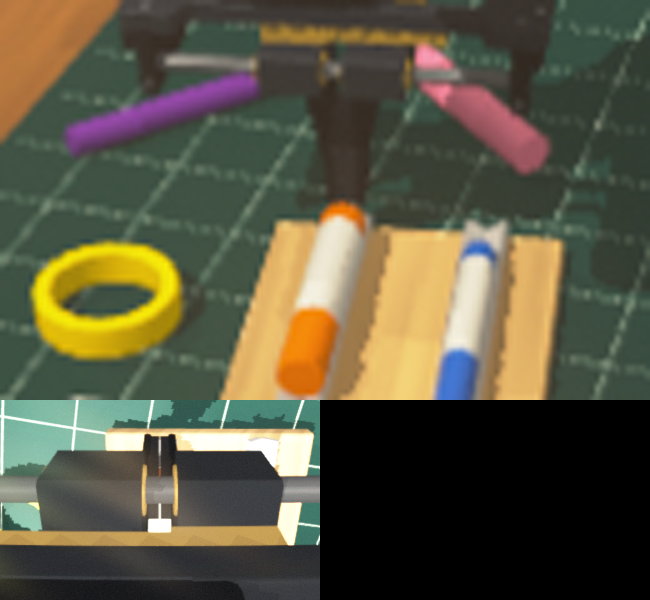

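The finger now hangs directly behind the orange tail, spanning crop x 318–370 with its tip at about row 203. The plug top is at (343,203), so the tip height is roughly 0.03. I lower a little and push slowly.

>>> move_arm --series '[{"grip": 0, "xyz": [0, 0, 2], "angular": [0, 0, 0]}, {"grip": 0, "xyz": [0, 0, 4], "angular": [0, 0, 0]}, {"grip": 0, "xyz": [0, 0, 6], "angular": [0, 0, 0]}, {"grip": 0, "xyz": [0, 0, 6], "angular": [0, 0, 0]}]'

```text
time_s: 8.0
tcp_pos: [0.6412, -0.1081, 0.0114]
ee_rot: [[0.173, -0.985, -0.001], [-0.985, -0.173, 0.0], [-0.0, 0.001, -1.0]]
wrist_force: [0.8, -0.5, 0.3]
gripper_width: 0.001
gripper_force: 0.0
```

>>> move_arm --series '[{"grip": 0, "xyz": [-3, 0, 0], "angular": [0, 0, 0]}, {"grip": 0, "xyz": [-6, 0, 0], "angular": [0, 0, 0]}, {"grip": 0, "xyz": [-9, 0, 0], "angular": [0, 0, 0]}, {"grip": 0, "xyz": [-12, 0, 0], "angular": [0, 0, 0]}, {"grip": 0, "xyz": [-15, 0, 0], "angular": [0, 0, 0]}, {"grip": 0, "xyz": [-18, 0, 0], "angular": [0, 0, 0]}, {"grip": 0, "xyz": [-21, 0, 0], "angular": [0, 0, 0]}, {"grip": 0, "xyz": [-24, 0, 0], "angular": [0, 0, 0]}, {"grip": 0, "xyz": [-27, 0, 0], "angular": [0, 0, 0]}, {"grip": 0, "xyz": [-30, 0, 0], "angular": [0, 0, 0]}]'

```text
time_s: 9.0
tcp_pos: [0.6363, -0.0783, 0.0119]
ee_rot: [[0.173, -0.985, 0.0], [-0.985, -0.173, -0.0], [0.0, -0.0, -1.0]]
wrist_force: [0.5, -0.8, -0.3]
gripper_width: 0.005
gripper_force: 0.1
```

```bash
cat > nose.py <<'E'
# cap extents of each marker along the gauge axis, from the scene and side views (gauge mm)
from station import r
from h import *
p=np.array([0.57876713,0.06761338,1.74447107]);a=p[2];X=np.array([np.cos(a),np.sin(a)]);Y=np.array([-X[1],X[0]])
s=r.sense();t=np.array(s['tcp_pos']);d=t[:2]-p[:2]
print('t',s['time_s'],'tcp gauge',(1e3*np.array([d@X,d@Y,t[2]])).round(1),'F',np.round(s['wrist_force'],1))
for n in('scene','side'):
    c=r.capture(n);im=cv2.cvtColor(c['img'],cv2.COLOR_RGB2HSV)
    for col,lo,hi,z,gy in(('orange',(7,170,90),(17,255,255),.027,-.031),('blue',(105,150,60),(122,255,255),.023,.035)):
        v,u=np.nonzero(cv2.inRange(im,lo,hi));P=back(c,np.c_[u,v],z);q=P[:,:2]-p[:2];q=np.c_[q@X,q@Y]
        q=q[(abs(q[:,1]-gy)<.012)&(q[:,0]>-.18)&(q[:,0]<.085)]
        h,e=np.histogram(q[:,0]*1e3,np.arange(-180,90,5))
        print(n,col,len(q),'x max %.1f'%(q[:,0].max()*1e3),'y %.1f'%(np.median(q[:,1])*1e3),'cap xs',(e[:-1][h>2]).astype(int).tolist())
E
python3 nose.py
```

```text
t 9.0 tcp gauge [-153.7  -31.5   11.9] F [ 0.5 -0.8 -0.3]
scene orange 267 x max -20.8 y -31.9 cap xs [-150, -145, -140, -135, -65, -60, -55, -50, -45, -40, -35, -30, -25]
scene blue 205 x max -30.0 y 33.7 cap xs [-155, -150, -145, -70, -65, -60, -55, -50, -45, -40, -35]
side orange 166 x max 82.8 y -33.0 cap xs [-160, -155, -150, -145, -70, -65, -60, -55, -50, -45, -40, -35, -30, -25, -20, -15]
side blue 59 x max -37.9 y 32.3 cap xs [-160, -75, -70, -65, -60, -55, -50, -45, -40]
```

The orange marker has moved with the finger: nose at about −22, which matches TCP + 9.5 + 120 mm. I continue.

>>> move_arm --series '[{"grip": 0, "xyz": [-3, 0, 0], "angular": [0, 0, 0]}, {"grip": 0, "xyz": [-6, 0, 0], "angular": [0, 0, 0]}, {"grip": 0, "xyz": [-9, 0, 0], "angular": [0, 0, 0]}, {"grip": 0, "xyz": [-12, 0, 0], "angular": [0, 0, 0]}, {"grip": 0, "xyz": [-15, 0, 0], "angular": [0, 0, 0]}, {"grip": 0, "xyz": [-18, 0, 0], "angular": [0, 0, 0]}, {"grip": 0, "xyz": [-21, 0, 0], "angular": [0, 0, 0]}, {"grip": 0, "xyz": [-24, 0, 0], "angular": [0, 0, 0]}, {"grip": 0, "xyz": [-27, 0, 0], "angular": [0, 0, 0]}, {"grip": 0, "xyz": [-30, 0, 0], "angular": [0, 0, 0]}]'

```text
time_s: 10.1
tcp_pos: [0.6311, -0.0487, 0.0119]
ee_rot: [[0.173, -0.985, 0.0], [-0.985, -0.173, 0.0], [0.0, -0.0, -1.0]]
wrist_force: [0.1, -0.0, 0.4]
gripper_width: 0.009
gripper_force: 0.1
```

>>> move_arm --series '[{"grip": 0, "xyz": [-3, 0, 0], "angular": [0, 0, 0]}, {"grip": 0, "xyz": [-6, 0, 0], "angular": [0, 0, 0]}, {"grip": 0, "xyz": [-9, 0, 0], "angular": [0, 0, 0]}, {"grip": 0, "xyz": [-12, 0, 0], "angular": [0, 0, 0]}, {"grip": 0, "xyz": [-15, 0, 0], "angular": [0, 0, 0]}, {"grip": 0, "xyz": [-18, 0, 0], "angular": [0, 0, 0]}, {"grip": 0, "xyz": [-21, 0, 0], "angular": [0, 0, 0]}, {"grip": 0, "xyz": [-24, 0, 0], "angular": [0, 0, 0]}, {"grip": 0, "xyz": [-27, 0, 0], "angular": [0, 0, 0]}, {"grip": 0, "xyz": [-30, 0, 0], "angular": [0, 0, 0]}]'

```text
time_s: 11.1
tcp_pos: [0.6259, -0.0192, 0.0118]
ee_rot: [[0.173, -0.985, -0.0], [-0.985, -0.173, 0.0], [-0.0, 0.0, -1.0]]
wrist_force: [-0.0, -1.1, 0.1]
gripper_width: 0.006
gripper_force: 0.1
```

```bash
python3 nose.py
```

```text
t 11.1 tcp gauge [-93.6 -31.4  11.8] F [-0.  -1.1  0.1]
scene orange 244 x max 38.3 y -32.2 cap xs [-85, -80, -75, 0, 5, 10, 15, 25, 30, 35]
scene blue 167 x max -30.0 y 33.6 cap xs [-70, -65, -60, -55, -50, -45, -40, -35]
side orange 173 x max 82.8 y -33.5 cap xs [-100, -95, -90, -85, -10, -5, 0, 5, 10, 15, 20, 25, 30, 35]
side blue 65 x max -34.6 y 32.9 cap xs [-75, -70, -65, -60, -55, -50, -45, -40]
```

>>> move_arm --series '[{"grip": 0, "xyz": [-2, 0, 0], "angular": [0, 0, 0]}, {"grip": 0, "xyz": [-4, 0, 0], "angular": [0, 0, 0]}, {"grip": 0, "xyz": [-6, 0, 0], "angular": [0, 0, 0]}, {"grip": 0, "xyz": [-8, 0, 0], "angular": [0, 0, 0]}, {"grip": 0, "xyz": [-9, 0, 0], "angular": [0, 0, 0]}, {"grip": 0, "xyz": [-10, 0, 0], "angular": [0, 0, 0]}]'

```text
time_s: 11.8
tcp_pos: [0.6242, -0.0095, 0.0118]
ee_rot: [[0.173, -0.985, -0.0], [-0.985, -0.173, -0.0], [0.0, 0.0, -1.0]]
wrist_force: [0.1, -0.5, 0.4]
gripper_width: 0.006
gripper_force: 0.1
```

>>> move_arm --series '[{"grip": 0, "xyz": [-1, 0, 0], "angular": [0, 0, 0]}, {"grip": 0, "xyz": [-2, 0, 0], "angular": [0, 0, 0]}, {"grip": 0, "xyz": [-2, 0, 0], "angular": [0, 0, 0]}]'

```text
time_s: 12.1
tcp_pos: [0.6239, -0.0083, 0.0119]
ee_rot: [[0.173, -0.985, -0.0], [-0.985, -0.173, -0.001], [0.001, 0.0, -1.0]]
wrist_force: [0.7, -4.3, -0.3]
gripper_width: 0.004
gripper_force: 2.1
```

>>> move_arm --series '[{"grip": 0, "xyz": [-1, 0, 0], "angular": [0, 0, 0]}, {"grip": 0, "xyz": [-1.5, 0, 0], "angular": [0, 0, 0]}, {"grip": 0, "xyz": [-1.5, 0, 0], "angular": [0, 0, 0]}]'

```text
time_s: 12.4
tcp_pos: [0.6237, -0.0082, 0.012]
ee_rot: [[0.173, -0.985, -0.0], [-0.985, -0.173, -0.002], [0.002, 0.001, -1.0]]
wrist_force: [2.6, -9.3, -0.9]
gripper_width: 0.002
gripper_force: 4.5
```

The push force rises to about 9 N and the TCP stalls where ring three should be, so orange is seated. I back off, rise and cross over behind the blue tail.

>>> move_arm --series '[{"grip": 0, "xyz": [4, 0, 0], "angular": [0, 0, 0]}, {"grip": 0, "xyz": [12, 0, 0], "angular": [0, 0, 0]}, {"grip": 0, "xyz": [25, 0, -10], "angular": [0, 0, 0]}, {"grip": 0, "xyz": [45, 0, -40], "angular": [0, 0, 0]}, {"grip": 0, "xyz": [70, 30, -50], "angular": [0, 0, 0]}, {"grip": 0, "xyz": [95, 60, -50], "angular": [0, 0, 0]}, {"grip": 0, "xyz": [95, 66, -50], "angular": [0, 0, 0]}, {"grip": 0, "xyz": [95, 66, -50], "angular": [0, 0, 0]}, {"grip": 0, "xyz": [95, 66, -50], "angular": [0, 0, 0]}]'

```text
time_s: 13.3
tcp_pos: [0.5761, -0.111, 0.0624]
ee_rot: [[0.173, -0.985, 0.002], [-0.985, -0.173, 0.0], [0.0, -0.002, -1.0]]
wrist_force: [0.4, 0.5, 0.8]
gripper_width: 0.006
gripper_force: 0.0
```

```bash
python3 nose.py
```

```text
t 13.3 tcp gauge [-175.5   33.5   62.4] F [0.4 0.5 0.8]
scene orange 128 x max 47.0 y -31.7 cap xs [-75, -70, -65, 5, 10, 15, 25, 30, 35, 40, 45]
scene blue 207 x max -30.0 y 33.6 cap xs [-155, -150, -145, -70, -65, -60, -55, -50, -45, -40, -35]
side orange 155 x max 82.8 y -33.3 cap xs [-85, -80, -75, 0, 5, 10, 15, 20, 25, 30, 35, 45, 50, 55]
side blue 56 x max -37.9 y 32.2 cap xs [-160, -75, -70, -65, -60, -55, -50, -45, -40]
```

>>> move_arm --series '[{"grip": 0, "xyz": [1, 1, 25], "angular": [0, 0, 0]}, {"grip": 0, "xyz": [1, 1, 40], "angular": [0, 0, 0]}, {"grip": 0, "xyz": [1, 1, 46], "angular": [0, 0, 0]}, {"grip": 0, "xyz": [1, 1, 49], "angular": [0, 0, 0]}, {"grip": 0, "xyz": [1, 1, 51], "angular": [0, 0, 0]}, {"grip": 0, "xyz": [1, 1, 53], "angular": [0, 0, 0]}, {"grip": 0, "xyz": [1, 1, 53], "angular": [0, 0, 0]}, {"grip": 0, "xyz": [1, 1, 53], "angular": [0, 0, 0]}]'

```text
time_s: 14.2
tcp_pos: [0.5746, -0.1123, 0.0093]
ee_rot: [[0.173, -0.985, 0.001], [-0.985, -0.173, 0.0], [0.0, -0.001, -1.0]]
wrist_force: [-0.1, -0.3, 0.3]
gripper_width: 0.008
gripper_force: 0.0
```

>>> move_arm --series '[{"grip": 0, "xyz": [-3, 0, 0], "angular": [0, 0, 0]}, {"grip": 0, "xyz": [-6, 0, 0], "angular": [0, 0, 0]}, {"grip": 0, "xyz": [-9, 0, 0], "angular": [0, 0, 0]}, {"grip": 0, "xyz": [-12, 0, 0], "angular": [0, 0, 0]}, {"grip": 0, "xyz": [-15, 0, 0], "angular": [0, 0, 0]}, {"grip": 0, "xyz": [-18, 0, 0], "angular": [0, 0, 0]}, {"grip": 0, "xyz": [-21, 0, 0], "angular": [0, 0, 0]}, {"grip": 0, "xyz": [-24, 0, 0], "angular": [0, 0, 0]}, {"grip": 0, "xyz": [-27, 0, 0], "angular": [0, 0, 0]}, {"grip": 0, "xyz": [-30, 0, 0], "angular": [0, 0, 0]}]'

```text
time_s: 15.2
tcp_pos: [0.5691, -0.0825, 0.0089]
ee_rot: [[0.173, -0.985, 0.0], [-0.985, -0.173, 0.0], [0.0, -0.0, -1.0]]
wrist_force: [1.0, -0.0, 0.1]
gripper_width: 0.006
gripper_force: 0.1
```

```bash
python3 nose.py
```

```text
t 15.2 tcp gauge [-146.2   35.5    8.9] F [ 1.  -0.   0.1]
scene orange 213 x max 47.0 y -31.9 cap xs [-75, -70, -65, 5, 10, 15, 25, 30, 35, 40, 45]
scene blue 215 x max -14.9 y 33.5 cap xs [-140, -135, -130, -55, -50, -45, -40, -35, -30, -25, -20]
side orange 155 x max 82.8 y -33.3 cap xs [-85, -80, -75, 0, 5, 10, 15, 20, 25, 30, 35, 45, 50, 55]
side blue 47 x max -34.4 y 32.3 cap xs [-145, -140, -60, -55, -50, -45, -40, -35]
```

Blue is moving with the finger. About 88 mm remain before TCP x ≈ −57.5.

>>> move_arm --series '[{"grip": 0, "xyz": [-3, 0, 0], "angular": [0, 0, 0]}, {"grip": 0, "xyz": [-6, 0, 0], "angular": [0, 0, 0]}, {"grip": 0, "xyz": [-9, 0, 0], "angular": [0, 0, 0]}, {"grip": 0, "xyz": [-12, 0, 0], "angular": [0, 0, 0]}, {"grip": 0, "xyz": [-15, 0, 0], "angular": [0, 0, 0]}, {"grip": 0, "xyz": [-18, 0, 0], "angular": [0, 0, 0]}, {"grip": 0, "xyz": [-21, 0, 0], "angular": [0, 0, 0]}, {"grip": 0, "xyz": [-24, 0, 0], "angular": [0, 0, 0]}, {"grip": 0, "xyz": [-27, 0, 0], "angular": [0, 0, 0]}, {"grip": 0, "xyz": [-30, 0, 0], "angular": [0, 0, 0]}]'

```text
time_s: 16.3
tcp_pos: [0.5638, -0.0529, 0.0088]
ee_rot: [[0.173, -0.985, -0.0], [-0.985, -0.173, -0.0], [0.0, 0.0, -1.0]]
wrist_force: [-0.4, -0.5, 0.0]
gripper_width: 0.007
gripper_force: 0.1
```

>>> move_arm --series '[{"grip": 0, "xyz": [-3, 0, 0], "angular": [0, 0, 0]}, {"grip": 0, "xyz": [-6, 0, 0], "angular": [0, 0, 0]}, {"grip": 0, "xyz": [-9, 0, 0], "angular": [0, 0, 0]}, {"grip": 0, "xyz": [-12, 0, 0], "angular": [0, 0, 0]}, {"grip": 0, "xyz": [-15, 0, 0], "angular": [0, 0, 0]}, {"grip": 0, "xyz": [-18, 0, 0], "angular": [0, 0, 0]}, {"grip": 0, "xyz": [-21, 0, 0], "angular": [0, 0, 0]}, {"grip": 0, "xyz": [-24, 0, 0], "angular": [0, 0, 0]}, {"grip": 0, "xyz": [-27, 0, 0], "angular": [0, 0, 0]}, {"grip": 0, "xyz": [-30, 0, 0], "angular": [0, 0, 0]}]'

```text
time_s: 17.3
tcp_pos: [0.5586, -0.0234, 0.0088]
ee_rot: [[0.173, -0.985, -0.0], [-0.985, -0.173, -0.0], [-0.0, 0.0, -1.0]]
wrist_force: [0.9, 0.5, 0.8]
gripper_width: 0.005
gripper_force: 0.1
```

```bash
python3 nose.py
```

```text
t 17.3 tcp gauge [-86.2  35.6   8.8] F [0.9 0.5 0.8]
scene orange 230 x max 47.0 y -32.1 cap xs [-75, -70, -65, 5, 10, 15, 25, 30, 35, 40, 45]
scene blue 184 x max 44.8 y 33.4 cap xs [-80, -75, -70, 5, 10, 15, 25, 30, 35, 40]
side orange 156 x max 82.8 y -33.3 cap xs [-85, -80, -75, 0, 5, 10, 15, 20, 25, 30, 35, 45, 50, 55]
side blue 40 x max 30.2 y 32.4 cap xs [-85, -80, 15, 20, 25]
```

>>> move_arm --series '[{"grip": 0, "xyz": [-3, 0, 0], "angular": [0, 0, 0]}, {"grip": 0, "xyz": [-6, 0, 0], "angular": [0, 0, 0]}, {"grip": 0, "xyz": [-9, 0, 0], "angular": [0, 0, 0]}, {"grip": 0, "xyz": [-12, 0, 0], "angular": [0, 0, 0]}, {"grip": 0, "xyz": [-15, 0, 0], "angular": [0, 0, 0]}, {"grip": 0, "xyz": [-18, 0, 0], "angular": [0, 0, 0]}, {"grip": 0, "xyz": [-20, 0, 0], "angular": [0, 0, 0]}, {"grip": 0, "xyz": [-22, 0, 0], "angular": [0, 0, 0]}, {"grip": 0, "xyz": [-23, 0, 0], "angular": [0, 0, 0]}, {"grip": 0, "xyz": [-24, 0, 0], "angular": [0, 0, 0]}]'

```text
time_s: 18.4
tcp_pos: [0.5545, 0.0001, 0.0089]
ee_rot: [[0.173, -0.985, 0.0], [-0.985, -0.173, 0.0], [0.0, -0.0, -1.0]]
wrist_force: [0.5, -0.1, 0.5]
gripper_width: 0.005
gripper_force: 0.1
```

>>> move_arm --series '[{"grip": 0, "xyz": [-1, 0, 0], "angular": [0, 0, 0]}, {"grip": 0, "xyz": [-2, 0, 0], "angular": [0, 0, 0]}, {"grip": 0, "xyz": [-3, 0, 0], "angular": [0, 0, 0]}, {"grip": 0, "xyz": [-3, 0, 0], "angular": [0, 0, 0]}]'

```text
time_s: 18.8
tcp_pos: [0.554, 0.0031, 0.0089]
ee_rot: [[0.173, -0.985, -0.0], [-0.985, -0.173, 0.0], [-0.0, 0.0, -1.0]]
wrist_force: [-0.2, 0.7, -0.3]
gripper_width: 0.002
gripper_force: 0.0
```

>>> move_arm --series '[{"grip": 0, "xyz": [-1, 0, 0], "angular": [0, 0, 0]}, {"grip": 0, "xyz": [-2, 0, 0], "angular": [0, 0, 0]}, {"grip": 0, "xyz": [-2, 0, 0], "angular": [0, 0, 0]}]'

```text
time_s: 19.1
tcp_pos: [0.5536, 0.0049, 0.0088]
ee_rot: [[0.173, -0.985, -0.0], [-0.985, -0.173, -0.0], [0.0, 0.0, -1.0]]
wrist_force: [-0.5, -0.6, -0.6]
gripper_width: 0.007
gripper_force: 0.2
```

>>> move_arm --series '[{"grip": 0, "xyz": [-1, 0, 0], "angular": [0, 0, 0]}, {"grip": 0, "xyz": [-1.5, 0, 0], "angular": [0, 0, 0]}, {"grip": 0, "xyz": [-1.5, 0, 0], "angular": [0, 0, 0]}]'

```text
time_s: 19.4
tcp_pos: [0.5534, 0.0053, 0.0089]
ee_rot: [[0.173, -0.985, -0.0], [-0.985, -0.173, -0.001], [0.001, 0.001, -1.0]]
wrist_force: [0.7, -6.4, -0.9]
gripper_width: 0.003
gripper_force: 3.0
```

```bash
python3 nose.py
```

```text
t 19.4 tcp gauge [-57.   35.8   8.9] F [ 0.7 -6.4 -0.9]
scene orange 231 x max 47.0 y -32.8 cap xs [-75, -70, -65, 5, 10, 15, 25, 30, 35, 40, 45]
scene blue 183 x max 72.4 y 33.2 cap xs [-50, -45, -40, 35, 40, 45, 50, 55, 60, 65, 70]
side orange 156 x max 82.8 y -33.3 cap xs [-85, -80, -75, 0, 5, 10, 15, 20, 25, 30, 35, 45, 50, 55]
side blue 52 x max 62.4 y 32.0 cap xs [-55, -50, 45, 50, 55, 60]
```

Blue is seated with 6 N on the push. Its TCP stop is 25.5 mm beyond orange's, as expected for one ring further. I retreat and do a final check.

>>> move_arm --series '[{"grip": 0, "xyz": [4, 0, 0], "angular": [0, 0, 0]}, {"grip": 0, "xyz": [12, 0, 0], "angular": [0, 0, 0]}, {"grip": 0, "xyz": [25, 0, -10], "angular": [0, 0, 0]}, {"grip": 0, "xyz": [40, 0, -45], "angular": [0, 0, 0]}, {"grip": 0, "xyz": [60, 0, -90], "angular": [0, 0, 0]}, {"grip": 0, "xyz": [80, 0, -120], "angular": [0, 0, 0]}, {"grip": 0, "xyz": [80, 0, -120], "angular": [0, 0, 0]}, {"grip": 0, "xyz": [80, 0, -120], "angular": [0, 0, 0]}]'

```text
time_s: 20.3
tcp_pos: [0.5674, -0.0732, 0.13]
ee_rot: [[0.171, -0.985, 0.002], [-0.985, -0.171, 0.001], [-0.001, -0.002, -1.0]]
wrist_force: [-0.4, 0.1, -0.6]
gripper_width: 0.006
gripper_force: 0.0
```

```bash
python3 nose.py; python3 - <<'E'
from station import r
import cv2,numpy as np
a=r.capture('scene')['img'][:,:,::-1].astype(int);b=cv2.imread('pics/scene0.png').astype(int)
for n,(x0,y0,x1,y1) in dict(tape=(205,225,255,272),eraser=(264,252,308,290),bottle=(395,212,440,258)).items(): print(n,abs(a-b)[y0:y1,x0:x1].mean().round(2))
E
```

```text
t 20.3 tcp gauge [-136.8   35.6  130. ] F [-0.4  0.1 -0.6]
scene orange 119 x max 47.0 y -31.3 cap xs [-75, -70, -65, 5, 10, 15, 25, 30, 35, 40, 45]
scene blue 180 x max 72.4 y 33.2 cap xs [-50, -45, -40, 35, 40, 45, 50, 55, 60, 65, 70]
side orange 156 x max 82.8 y -33.3 cap xs [-85, -80, -75, 0, 5, 10, 15, 20, 25, 30, 35, 45, 50, 55]
side blue 40 x max 62.4 y 31.7 cap xs [-55, -50, 45, 50, 55, 60]
tape 3.15
eraser 3.19
bottle 3.47
```

Both markers are unchanged after the retreat, and the tape roll, eraser and ink bottle have not moved.

```bash
python3 -c "
from station import r
print(r.finish_job())"
```

```text
the job is handed in; nothing more can be done
None
```

The job is handed in at about 20 s: orange rests against the third ring and blue against the fourth by push force and camera readings, and the eraser, ink bottle and tape roll look unmoved; the verdict was not shown.

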